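Refit the filter cover of the classroom air pump

ROBOT

A 6-joint arm with a two-finger parallel gripper is mounted at the origin on the work surface. World frame = base frame: x ahead of the robot, y to its left, z up, the work surface at z = 0. Lengths are in mm, angles in degrees, forces in N, time in s.
With the tool pointing down it reaches from about 300 to 850 mm from the base axis. Payload 4.2 kg.
Tool frame: the origin (TCP) lies at the very end of the fingers, on their centre line; the grasp point (between the pads) lies 19 mm behind it; z points along the fingers, y is the line along which they close (so a half turn about z gives the same grasp; the last joint's range is limited). The gripper opens to 91 mm and grips with 3 to 60 N. Pads are 32 mm wide; open, the fingers measure 118 mm over their backs; the gripper's body (76 mm by 178 mm) begins 60 mm behind the grasp point.
Start: joints at [-66.406, 18.312, 89.639, -0, 72.044, -1.146], TCP at [240.646, -522.238, 213.976] pointing down, gripper open.
Joint ranges: [-177.97, 177.97], [-48.28, 115.42], [12.27, 149.76], [-77.06, 257.06], [2.81, 150.46], [-146.56, 146.56]. Speed limits (degrees/s): [147.25, 147.25, 180, 180, 180, 180].

INTERFACE

Orientations are given as [roll, pitch, yaw] about the fixed x, y, z axes, in that order (R = Rz(yaw) Ry(pitch) Rx(roll)).
In Python, from workcell import env, eyes gives the robot as it stands.
- The arm moves only by the tool send_rows, never from a script. Its argument "targets" is text: rows parted by semicolons, each of 7 numbers parted by spaces: the shift along the tool's x, y, z in m, then the turn, a rotation vector about the tool's x, y, z in degrees, then the opening in per cent of the stroke, from 0 (shut) to 100 (fully open). A call has 1 to 12 rows; each row is the pose to reach, as a shift and turn from the pose commanded when the call began, along the tool's axes at that moment; what a row does not reach only later rows make up. A row lasts 1/12 s, in which the tool goes at most 41.7 mm and 7.16 degrees, less where a joint would pass 70% of its speed; a pose out of reach is approached as far as the arm can. A call with a gripper value outside its range is refused whole. The fingers move at their own pace and stop on an object; "grip_force" is the grip in N (left out, the last holds). Time passes only in rows, so rows that repeat a pose let the fingers close. It gives the time, the measured TCP pose, the force, the opening and the grip force at its end, in the units of the state.
- env.state(): the state, without advancing time (a new reading comes with each control period).
- eyes.grab_frame(name): name is "scene" or "top"; returns a dict with "image" (480x640x3 uint8, blue, green, red), "fovy" (degrees; the focal length in pixels is half the picture's height over the tangent of half this angle, whatever the lens; pixels are square), "cx", "cy" (the principal point, pixels), "D" ([k1, k2, p1, p2, k3] as OpenCV has them; the pictures are not rectified), "eye" and "attitude" of the camera in the world. Camera axes: x right, y up, looking along -z (the intrinsics and any distortion apply to the point x, -y, -z); pixel columns grow to the right and rows downward; lengths in mm; the calibration is good to about 2 mm. A picture is of the moment at which its call begins. There is no depth.
- env.job_done(): hands the job in; it is judged then, once.
The state is a dict: "time_s": time; "qpos": joint angles; "qvel": joint speeds; "effort": joint torques, N m; "ee_pos": TCP position; "ee_rot": TCP orientation; "force": force on the tool from outside, world axes, zero at the start; "torque": the same for the moment, N m; "gripper_width": finger opening in mm; "gripper_force": force on a finger pad.
Only numpy, scipy, OpenCV 4.12 (cv2) and the standard library are available. Lean on these libraries where they do the work, as an engineer would, in place of code of your own. Each camera call takes 0.05 s, during which the arm holds its last target. There are 200 camera calls.

TASK

The aquarium air pump on the biology desk has its filter well open. Take the long cover whose oblong window lets the pump's wing nut through, lower it over the centre stud so that it lies flat on the pump with its length along the pump's, then turn the wing nut clockwise until it is snug on the cover, and let go.

Things in the scene. Friction and masses are not known exactly. Their poses are not given: they have to be found in the camera images.
- cover_mid (a point): Centre, half-way up, of the right cover: loose aluminium block 110 mm long (x), 54 wide (y), 40 high (z up), 0.18 kg, with a 72 x 28 mm window through it, long along x. Starts flat on the desk; grip across its 54 mm width. Two bystander covers of the same metal, width and height do not fit over the nut: one as long with a 22 mm round hole, one 80 mm long with a 40 mm window. The three swap places.
- pump_seat (a point): Where the 8 mm stud leaves the flat top of the fixed grey air pump (box 180 mm along x, 130 along y, top 60 mm above the desk): on the stud's axis, in the plane of the top; z up. A seated cover rests on this top, its centre 20 mm above this point and its x axis along this x axis, either way round.
- nut_grip (a point): Where to pinch the steel wing nut, captive on the stud: on the stud's axis, 22 mm above the nut's underside. The nut is an upright flat blade 52 mm long (x), 8 thick (y), 34 high; the stud's tip stands 6 mm above it. At joint 0 this point is 66 mm above pump_seat; it sinks 3 mm per radian turned. Pinch across the 8 mm at mid-length; a seated cover's top is 40 mm above pump_seat.
- wing_nut (a joint): Angle of the wing nut, rad. 0: blade along the pump's x axis, fits through the window. Grows clockwise seen from above, to a stop at 1.4, blade across the window. Starts at 0 to 0.25; stays where left; turns lightly (0.05 N m). Over a seated cover it touches the cover's top at about 1.3, and past 1.2 counts as snug. One turn of the wrist in one grip does it.

How it is judged:
By the outcome, as a careful person would: the job done as asked, in the order asked, and still so for the second after the job is handed in, with the robot touching nothing.
It also fails if it takes over 58 s, if anything falls off the work surface, if the arm or the gripper's body presses on something with over 40 N, if the wrist force passes 120 N, or if a joint passes its speed limit or range.

## Working session

There is one attempt and no reset: what is moved stays moved. The work goes in short steps, Python scripts to look and compute and a tool call to move; the robot and the scene stay as the last step left them, time stands still between calls to the robot, and variables do not carry over. Pictures are saved under pics/ and viewed, at most 10 in all, crops included, and the job is handed in when it is done.

Besides the shell and the picture viewer there is one more tool, called as name(argument=value, ...) on one line, values as JSON. send_rows: Moves the arm, as the interface text tells. Its arguments: {"type":"object","properties":{"targets":{"type":"string"},"grip_force":{"type":"number"}},"required":["targets"]}

```bash
mkdir -p pics; ls; python3 - <<'E'
from workcell import env, eyes
import cv2
for n in("scene","top"):
    f=eyes.grab_frame(n); cv2.imwrite(f"pics/{n}0.png",f["image"]); print({k:v for k,v in f.items() if k!="image"})
print(env.state())
E
```

```text
pics
{'fovy': 54.266860172851814, 'cx': 317.4384896019603, 'cy': 231.7816476698948, 'D': array([-0.02009665,  0.        ,  0.        ,  0.        ,  0.        ]), 'eye': array([826.60633524, 255.91074079, 718.79891811]), 'attitude': array([ 32.62313593,  -0.80316813, 140.64143588])}
{'fovy': 46.58155006514389, 'cx': 328.14009488566523, 'cy': 244.36228775355718, 'D': array([-0.0526402,  0.       ,  0.       ,  0.       ,  0.       ]), 'eye': array([ 402.15326871,  -15.58090334, 1065.38932062]), 'attitude': array([  8.77746621,   0.21303996, -91.08561008])}
{'time_s': 0.1, 'qpos': array([-6.64072955e+01,  1.83494711e+01,  8.96974309e+01, -2.27826554e-04,
        7.20442050e+01, -1.14409855e+00]), 'qvel': array([-0.0156405 , -0.07793707, -0.25163777, -0.06991472, -0.02249417,
       -0.03982805]), 'effort': array([ 2.21284822e-04, -4.13331842e+01, -2.32510257e+01,  7.28228688e-02,
        4.22100874e-02, -5.91236380e-05]), 'ee_pos': array([ 240.45113383, -521.83183919,  213.20283642]), 'ee_rot': array([-1.79908907e+02, -1.60255410e-03,  2.47368722e+01]), 'force': array([-0.31326308,  0.57948179, -0.63978151]), 'torque': array([-0.0362732 ,  0.01175839, -0.00371895]), 'gripper_force': 0.0, 'gripper_width': 91.36173059981871}
```

View pics/top0.png

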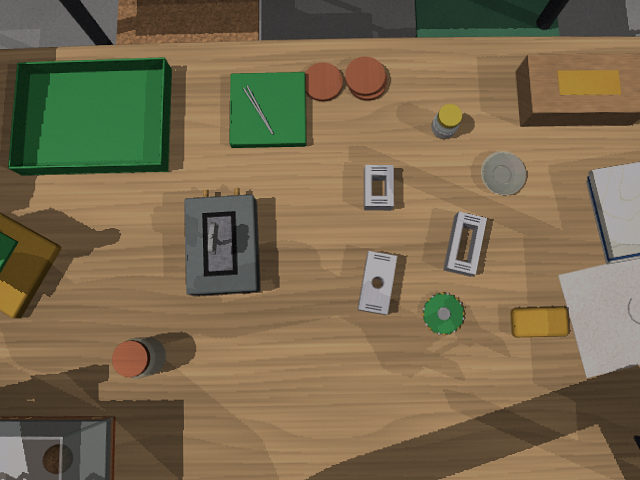

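View pics/scene0.png

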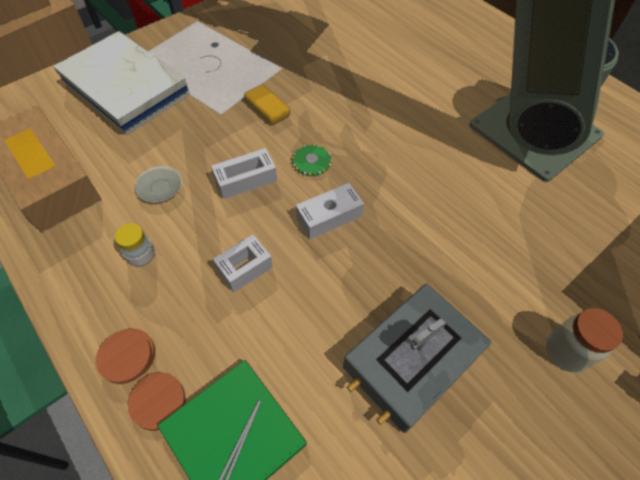

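Top view: the right cover (long, oblong window) is at about (467,243), the pump at (222,245) with the nut at about (220,240). In the scene view they are at (244,173) and (417,355). I'll enlarge these areas so I can pick out corners.

```bash
python3 - <<'E'
import cv2,numpy as np
t=cv2.imread("pics/top0.png");s=cv2.imread("pics/scene0.png")
def c(im,x,y,w,h,k): 
    return cv2.resize(im[y:y+h,x:x+w],None,fx=k,fy=k,interpolation=cv2.INTER_CUBIC)
a=np.hstack([c(t,435,200,66,100,6),c(t,180,185,66,100,6)[:, :]]) 
cv2.imwrite("pics/a.png",np.hstack([c(t,440,205,55,75,7),c(t,180,190,82,110,5)[:525]]))
cv2.imwrite("pics/b.png",np.hstack([c(s,206,144,75,60,5)[:300],c(s,390,305,80,60,5)]))
E
```

```text
(no output)
```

View pics/a.png

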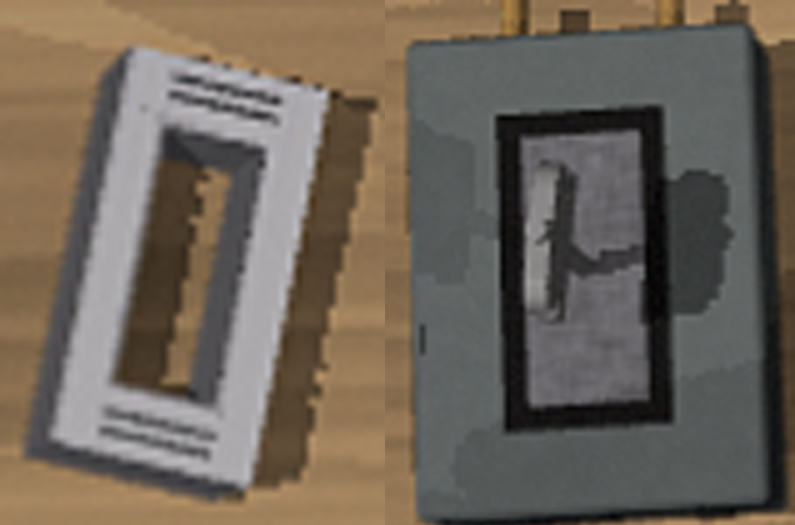

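View pics/b.png

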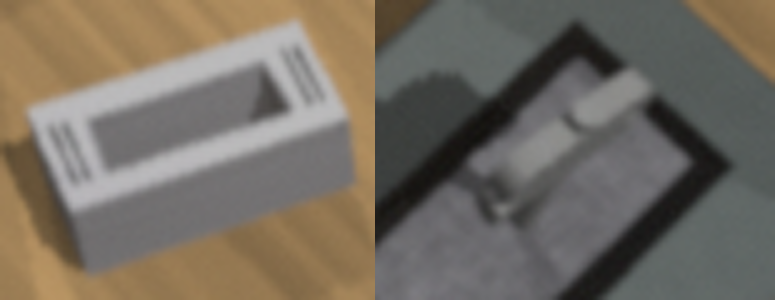

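The crops show clear top-face corners. In a.png the cover's are (133,47), (329,92), (247,490), (50,442), and the pump's are (410,42), (750,27), (767,500), (418,518). The nut's blade top runs from (551,163) to (537,315).

```bash
cat > h.py <<'E'
import numpy as np,cv2
from scipy.spatial.transform import Rotation as R
from scipy.optimize import least_squares
CAM={"scene":dict(fovy=54.266860172851814,cx=317.4384896,cy=231.78164767,k=-0.02009665,eye=[826.60633524,255.91074079,718.79891811],att=[32.62313593,-0.80316813,140.64143588]),
"top":dict(fovy=46.58155006514389,cx=328.14009489,cy=244.36228775,k=-0.0526402,eye=[402.15326871,-15.58090334,1065.38932062],att=[8.77746621,.21303996,-91.08561008])}
def proj(n,P):
    c=CAM[n];f=240/np.tan(np.radians(c["fovy"]/2))
    p=(np.atleast_2d(P)-c["eye"])@R.from_euler("xyz",c["att"],degrees=True).as_matrix()*[1,-1,-1]
    K=np.array([[f,0,c["cx"]],[0,f,c["cy"]],[0,0,1.]])
    return cv2.projectPoints(p.reshape(-1,1,3),np.zeros(3),np.zeros(3),K,np.array([c["k"],0,0,0,0.]))[0][:,0]
def uncrop(p,x,y,k): return (np.array(p)+.5)/k-.5+[x,y]
def place(loc,v):  # loc Nx3 (z absolute), v=x,y,yaw deg
    c,s=np.cos(np.radians(v[2])),np.sin(np.radians(v[2]));l=np.array(loc,float)
    return np.c_[v[0]+c*l[:,0]-s*l[:,1],v[1]+s*l[:,0]+c*l[:,1],l[:,2]]
def fit(obs,v0):  # obs: list of (cam,loc,pix)
    g=lambda v:np.concatenate([(proj(n,place(l,v))-p).ravel() for n,l,p in obs])
    r=least_squares(g,v0,loss="soft_l1");return r.x,np.round(g(r.x).reshape(-1,2),1)
def rect(L,W,z): return [[L/2,W/2,z],[L/2,-W/2,z],[-L/2,-W/2,z],[-L/2,W/2,z]]
E
python3 - <<'E'
from h import *
ct=uncrop([(133,47),(329,92),(247,490),(50,442)],440,205,7)
cs=uncrop([(80,208),(28,107),(298,22),(353,125)],206,144,5)
pt=uncrop([(25,42),(365,27),(382,500),(33,518)],180,190,5)
ps=np.array([(405,409),(345,360),(426,285),(490,341)],float)
C=rect(110,54,40);P=rect(180,130,60)
nt=uncrop([(551-385,163),(537-385,315)],180,190,5)
N=[[26,0,138],[-26,0,138]]
for nm,o in dict(ct=[("top",C,ct)],cs=[("scene",C,cs)],cb=[("top",C,ct),("scene",C,cs)],pt=[("top",P,pt)],ps=[("scene",P,ps)],pb=[("top",P,pt),("scene",P,ps)],nut=[("top",N,nt)]).items():
    for_v=[450,-250,0] if nm[0]=='c' else [450,200,0]
    v,r=fit(o,for_v);print(nm,v.round(1),r.tolist())
    if nm=='pb':
        print(proj("scene",place([[0,0,144],[26,0,138],[-26,0,138]],v)).round(1).tolist(),proj("top",place([[0,0,144],[26,0,138],[-26,0,138]],v)).round(1).tolist())
E
```

```text
ct [ 558.8 -273.5  -14.8] [[-0.0, -0.1], [-0.0, 0.2], [0.2, -0.0], [-0.1, -0.0]]
cs [ 559.  -274.6  -15.2] [[-1.4, 0.7], [0.2, 0.2], [0.8, -0.1], [-0.0, -1.1]]
cb [ 558.9 -273.8  -14.9] [[0.2, -0.2], [0.2, 0.1], [0.3, -0.1], [0.0, -0.1], [-1.0, 1.0], [0.4, 0.6], [0.9, 0.0], [0.3, -1.0]]
pt [563.5 183.6   2. ] [[-0.8, -0.7], [0.9, -1.6], [0.9, 0.8], [-1.0, 1.0]]
ps [566.5 179.9   1.2] [[1.1, 17.6], [-4.5, -6.4], [-0.7, -4.2], [1.0, 0.6]]
pb [564.8 182.7   2.2] [[-0.5, -1.3], [1.2, -2.4], [1.4, -0.0], [-0.4, 0.4], [4.9, 18.9], [-2.2, -4.4], [0.2, -3.7], [2.9, 0.2]]
[[431.5, 327.1], [417.2, 341.5], [443.4, 316.5]] [[210.5, 234.7], [210.8, 220.2], [211.6, 250.4]]
nut [561.3 182.4  -4.5] [[-0.0, 0.1], [0.0, -0.1]]
```

send_rows(targets="0.1 -0.023 0.02 0 0 -12 100;0.393 -0.092 0.08 0 0 -140 100;0.393 -0.092 0.08 0 0 -140 100;0.393 -0.092 0.08 0 0 -140 100;0.393 -0.092 0.08 0 0 -140 100;0.393 -0.092 0.08 0 0 -140 100;0.393 -0.092 0.08 0 0 -140 100;0.393 -0.092 0.08 0 0 -140 100;0.393 -0.092 0.08 0 0 -140 100;0.393 -0.092 0.08 0 0 -140 100;0.393 -0.092 0.08 0 0 -140 100;0.393 -0.092 0.08 0 0 -140 100", grip_force=25)

```text
time_s: 1.1
ee_pos: [560.2, -272.0, 132.4]
ee_rot: [-179.9, -0.1, 111.3]
force: [-0.5, 1.1, -0.6]
gripper_width: 91.1
gripper_force: 0.0
```

send_rows(targets="0 0 0 0 0 -54 100;0 0 0 0 0 -54 100;0 0 0 0 0 -54 100;0 0 0 0 0 -54 100;0 0 0 0 0 -54 100;0 0 0 0 0 -54 100;0 0 0 0 0 -54 100;0 0 0 0 0 -54 100;0 0 0 0 0 -54 100;0 0 0 0 0 -54 100")

```text
time_s: 1.93
ee_pos: [558.9, -274.1, 133.6]
ee_rot: [180.0, -0.0, 164.6]
force: [-1.3, 0.5, 0.0]
gripper_width: 91.4
gripper_force: 0.0
```

```bash
cat >> h.py <<'E'
def delta(x,y,z,yaw):
    from workcell import env
    s=env.state();r=R.from_euler("xyz",s["ee_rot"],degrees=True);t=R.from_euler("xyz",[180,0,yaw],degrees=True)
    print("t",round(s["time_s"],2),"ee",s["ee_pos"].round(1),s["ee_rot"].round(2),"F",s["force"].round(1),"q6",round(s["qpos"][5],1))
    print("shift m",(r.inv().apply(np.array([x,y,z])-s["ee_pos"])/1e3).round(4),"turn",(r.inv()*t).as_rotvec(degrees=True).round(2))
E
python3 -c "
from h import *
delta(559,-274,12,165.1)"
```

```text
t 1.93 ee [ 558.9 -274.1  133.6] [ 1.7999e+02 -4.0000e-02  1.6457e+02] F [-1.3  0.5  0. ] q6 -101.8
shift m [-2.000e-04  1.000e-04  1.216e-01] turn [ 0.01 -0.04 -0.53]
```

Right over the cover, so I go down and close.

send_rows(targets="0 0 0.03 0 0 -0.5 100;0 0 0.06 0 0 -0.5 100;0 0 0.09 0 0 -0.5 100;0 0 0.11 0 0 -0.5 100;0 0 0.121 0 0 -0.5 100;0 0 0.121 0 0 -0.5 100;0 0 0.121 0 0 -0.5 100;0 0 0.121 0 0 -0.5 40;0 0 0.121 0 0 -0.5 40;0 0 0.121 0 0 -0.5 40;0 0 0.121 0 0 -0.5 40;0 0 0.121 0 0 -0.5 40", grip_force=25)

```text
time_s: 2.93
ee_pos: [559.4, -274.4, 13.7]
ee_rot: [-180.0, 0.1, 165.2]
force: [-0.6, 0.8, -0.5]
gripper_width: 60.6
gripper_force: 0.0
```

send_rows(targets="0 0 0 0 0 0 40;0 0 0 0 0 0 40;0 0 0 0 0 0 40;0 0 0 0 0 0 40")

```text
time_s: 3.27
ee_pos: [559.2, -274.3, 13.4]
ee_rot: [-180.0, 0.0, 165.2]
force: [-1.0, 0.2, 3.4]
gripper_width: 53.8
gripper_force: 25.0
```

send_rows(targets="0 0 -0.015 0 0 0 30;0 0 -0.04 0 0 0 30;0 0 -0.07 0 0 0 30;0 0 -0.1 0 0 0 30;0 0 -0.13 0 0 0 30;0 0 -0.16 0 0 0 30;0 0 -0.185 0 0 0 30;0 0 -0.2 0 0 0 30;0 0 -0.2 0 0 0 30;0 0 -0.2 0 0 0 30")

```text
time_s: 4.1
ee_pos: [559.0, -274.2, 212.7]
ee_rot: [-180.0, 0.0, 165.2]
force: [0.5, -0.6, -1.9]
gripper_width: 53.7
gripper_force: 25.0
```

```bash
python3 -c "
from h import *
from workcell import eyes
delta(562.5,183,213,182)
cv2.imwrite('pics/lift.png',eyes.grab_frame('scene')['image'])"
```

```text
t 4.1 ee [ 559.  -274.2  212.7] [-1.7999e+02  2.0000e-02  1.6518e+02] F [ 0.5 -0.6 -1.9] q6 -102.4
shift m [ 1.135e-01  4.429e-01 -4.000e-04] turn [-1.000e-02  2.000e-02 -1.682e+01]
```

View pics/lift.png

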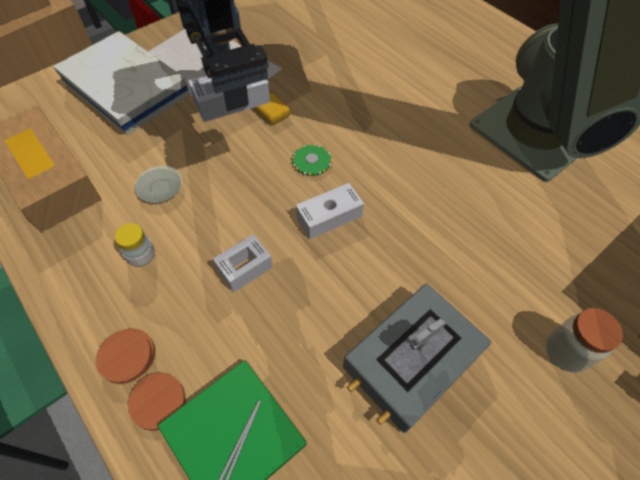

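The cover hangs level in the fingers at (230,95), and the pump and nut (430,330) haven't moved. I'll carry it over.

send_rows(targets="0.004 0.015 0 0 0 -0.6 30;0.012 0.045 0 0 0 -1.7 30;0.021 0.08 0 0 0 -3 30;0.03 0.117 0 0 0 -4.5 30;0.04 0.155 0 0 0 -6 30;0.05 0.193 0 0 0 -7.5 30;0.059 0.23 0 0 0 -9 30;0.069 0.268 0 0 0 -10.5 30;0.078 0.306 0 0 0 -12 30;0.088 0.343 0 0 0 -13.5 30;0.097 0.38 0 0 0 -15 30;0.105 0.41 0 0 0 -16 30")

```text
time_s: 5.15
ee_pos: [560.6, 152.3, 210.9]
ee_rot: [180.0, -0.2, -178.7]
force: [0.8, -0.5, -2.2]
gripper_width: 54.1
gripper_force: 25.0
```

send_rows(targets="0 0.015 0 0 0 -0.6 30;0 0.015 0 0 0 -0.6 30;0 0.015 0 0 0 -0.6 30;0 0.015 0 0 0 -0.6 30")

```text
time_s: 5.48
ee_pos: [561.3, 163.4, 211.7]
ee_rot: [-179.9, -0.1, -178.2]
force: [0.4, -1.2, -1.0]
gripper_width: 54.1
gripper_force: 25.0
```

```bash
python3 -c "
from h import *
from workcell import eyes
delta(562.5,183,165,182)
a=eyes.grab_frame('scene')['image'];b=eyes.grab_frame('top')['image']
c=lambda i,x,y,w,h,k:cv2.resize(i[y:y+h,x:x+w],None,fx=k,fy=k,interpolation=cv2.INTER_CUBIC)
cv2.imwrite('pics/over.png',np.hstack([c(a,330,180,180,240,2.2),c(b,150,160,110,146,3.6)[:528]]))"
```

```text
t 5.48 ee [561.3 163.4 211.7] [-1.7993e+02 -1.4000e-01 -1.7822e+02] F [ 0.4 -1.2 -1. ] q6 -76.6
shift m [-0.002   0.0196  0.0467] turn [-0.07 -0.14 -0.22]Traceback (most recent call last):
  File "<string>", line 7, in <module>
    cv2.imwrite('pics/over.png',np.hstack([c(a,330,180,180,240,2.2),c(b,150,160,110,146,3.6)[:528]]))
                                ~~~~~~~~~^^^^^^^^^^^^^^^^^^^^^^^^^^^^^^^^^^^^^^^^^^^^^^^^^^^^^^^^^^^
    return _nx.concatenate(arrs, 1, dtype=dtype, casting=casting)
           ~~~~~~~~~~~~~~~^^^^^^^^^^^^^^^^^^^^^^^^^^^^^^^^^^^^^^^
ValueError: all the input array dimensions except for the concatenation axis must match exactly, but along dimension 0, the array at index 0 has size 528 and the array at index 1 has size 526
```

send_rows(targets="-0.001 0.01 0 0 0 -0.2 30;-0.002 0.0195 0.01 0 0 -0.2 30;-0.002 0.0195 0.03 0 0 -0.2 30;-0.002 0.0195 0.045 0 0 -0.2 30;-0.002 0.0195 0.045 0 0 -0.2 30;-0.002 0.0195 0.045 0 0 -0.2 30;-0.002 0.0195 0.045 0 0 -0.2 30")

```text
time_s: 6.17
ee_pos: [564.1, 183.9, 168.5]
ee_rot: [180.0, 0.1, -178.0]
force: [-0.4, -0.2, -0.6]
gripper_width: 53.7
gripper_force: 25.0
```

```bash
python3 -c "
from h import *
from workcell import eyes
delta(562.5,183,73,182)
a=eyes.grab_frame('scene')['image'];b=eyes.grab_frame('top')['image']
c=lambda i,x,y,w,h,W,H:cv2.resize(i[y:y+h,x:x+w],(W,H),interpolation=cv2.INTER_CUBIC)
cv2.imwrite('pics/over.png',np.hstack([c(a,345,230,150,200,400,533),c(b,150,160,110,146,400,533)]))"
```

```text
t 6.17 ee [564.1 183.9 168.5] [ 1.7998e+02  7.0000e-02 -1.7802e+02] F [-0.4 -0.2 -0.6] q6 -75.0
shift m [ 0.0017 -0.0009  0.0955] turn [ 0.02  0.07 -0.02]
```

View pics/over.png

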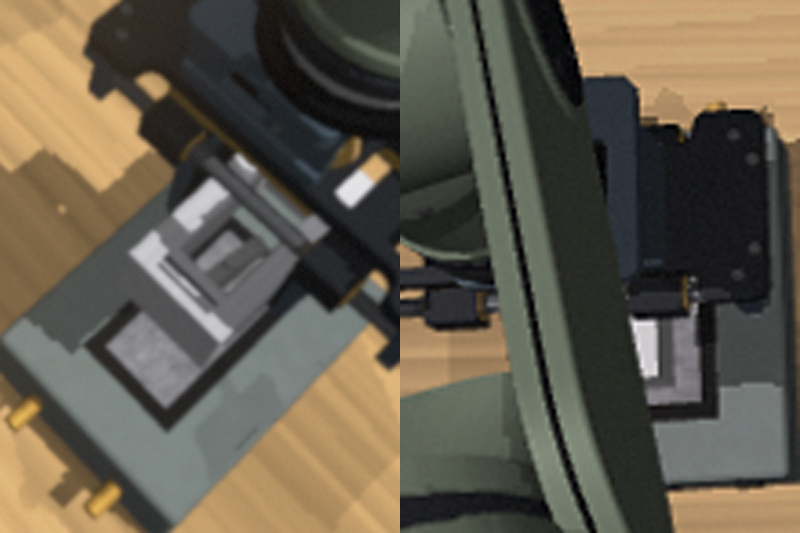

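The cover hangs over the pump, centred on the stud as far as the view allows. The window at (225,245) in the left half shows the well below it. I'll correct by about 1.5 mm and lower in stages, watching the force.

send_rows(targets="0.0015 -0.001 0 0 0 0 30;0.0015 -0.001 0.008 0 0 0 30;0.0015 -0.001 0.016 0 0 0 30;0.0015 -0.001 0.024 0 0 0 30;0.0015 -0.001 0.032 0 0 0 30;0.0015 -0.001 0.04 0 0 0 30;0.0015 -0.001 0.04 0 0 0 30")

```text
time_s: 6.85
ee_pos: [560.7, 182.1, 125.5]
ee_rot: [-179.9, -0.2, -178.0]
force: [0.0, -0.3, -1.4]
gripper_width: 53.7
gripper_force: 25.0
```

send_rows(targets="0.0 -0.0005 0.008 0 0 0 30;0 -0.0005 0.018 0 0 0 30;0 -0.0005 0.028 0 0 0 30;0 -0.0005 0.038 0 0 0 30;0 -0.0005 0.045 0 0 0 30;0 -0.0005 0.048 0 0 0 30;0 -0.0005 0.048 0 0 0 30;0 -0.0005 0.048 0 0 0 30")

```text
time_s: 7.52
ee_pos: [562.2, 182.1, 79.9]
ee_rot: [-180.0, 0.0, -178.0]
force: [1.2, 0.1, -1.2]
gripper_width: 53.6
gripper_force: 25.0
```

```bash
python3 -c "
from h import *
delta(562.5,183,73.4,182)"
```

```text
t 7.52 ee [562.2 182.1  79.9] [-1.8000e+02  1.0000e-02 -1.7801e+02] F [ 1.2  0.1 -1.2] q6 -75.2
shift m [-0.0003  0.0009  0.0065] turn [-0.    0.01 -0.01]
```

send_rows(targets="0 0.0005 0.002 0 0 0 30;0 0.0005 0.004 0 0 0 30;0 0.0005 0.0055 0 0 0 30;0 0.0005 0.0065 0 0 0 30;0 0.0005 0.0065 0 0 0 30;0 0.0005 0.0065 0 0 0 30")

```text
time_s: 8.02
ee_pos: [562.1, 182.5, 73.5]
ee_rot: [-180.0, 0.0, -178.0]
force: [-0.6, -0.4, -1.3]
gripper_width: 54.1
gripper_force: 25.0
```

send_rows(targets="0 0 0.0005 0 0 0 30;0 0 0.001 0 0 0 30;0 0 0.0015 0 0 0 30;0 0 0.0015 0 0 0 30")

```text
time_s: 8.35
ee_pos: [562.2, 182.5, 73.4]
ee_rot: [180.0, 0.1, -178.0]
force: [-2.6, -0.0, 7.0]
gripper_width: 54.2
gripper_force: 25.0
```

send_rows(targets="0 0 0 0 0 0 80;0 0 0 0 0 0 100;0 0 0 0 0 0 100;0 0 0 0 0 0 100;0 0 0 0 0 0 100;0 0 -0.015 0 0 0 100;0 0 -0.04 0 0 0 100;0 0 -0.07 0 0 0 100;0 0 -0.1 0 0 0 100;0 0 -0.13 0 0 0 100;0 0 -0.13 0 0 0 100")

```text
time_s: 9.27
ee_pos: [565.3, 183.5, 208.5]
ee_rot: [179.8, 0.7, -178.0]
force: [0.5, 0.2, 0.2]
gripper_width: 91.4
gripper_force: 0.0
```

send_rows(targets="0 -0.04 -0.02 0 0 0 100;0 -0.08 -0.04 0 0 0 100;0 -0.12 -0.05 0 0 0 100;0 -0.15 -0.05 0 0 0 100;0 -0.15 -0.05 0 0 0 100;0 -0.15 -0.05 0 0 0 100")

```text
time_s: 9.77
ee_pos: [567.1, 31.0, 251.7]
ee_rot: [180.0, -0.0, -178.2]
force: [0.0, 0.6, -0.3]
gripper_width: 91.4
gripper_force: 0.0
```

```bash
python3 -c "
from h import *
from workcell import eyes
delta(562.5,183,150,178)
a=eyes.grab_frame('scene')['image'];b=eyes.grab_frame('top')['image']
cv2.imwrite('pics/s1.png',a);cv2.imwrite('pics/t1.png',b)
c=lambda i,x,y,w,h,W,H:cv2.resize(i[y:y+h,x:x+w],(W,H),interpolation=cv2.INTER_CUBIC)
cv2.imwrite('pics/seat.png',np.hstack([c(a,380,280,80,100,400,500),c(b,180,190,80,100,400,500)]))"
```

```text
t 9.77 ee [567.1  31.  251.7] [ 1.7999e+02 -1.0000e-02 -1.7822e+02] F [ 0.   0.6 -0.3] q6 -89.8
shift m [-1.000e-04  1.520e-01  1.017e-01] turn [ 0.01 -0.01  3.78]
```

View pics/seat.png

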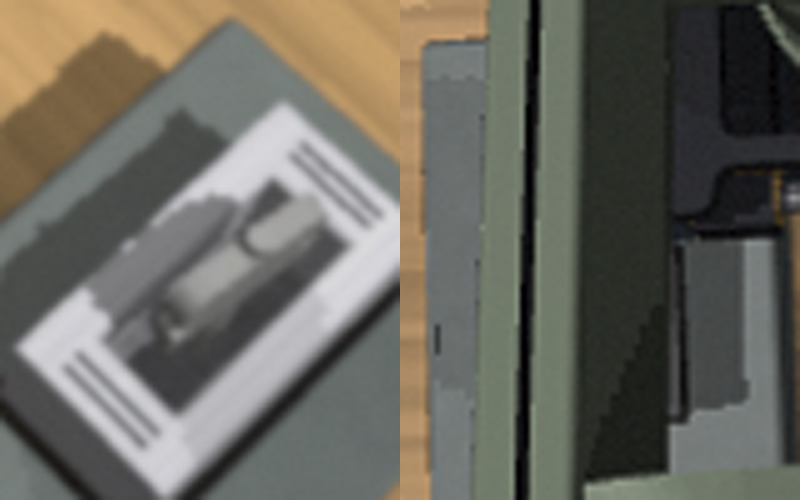

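Left half: the cover lies flat on the pump with its length along the pump's. The blade stands up through the window, the stud at about (255,243). The top camera's view is blocked by the arm. I'll check the nut position against the scene pixels.

```bash
python3 -c "
from h import *
B=rect(52,8,137.7)+[[0,0,143.7]]
for v in ([562,182.5,-4.5],[562,182.5,2]):
  print(((proj('scene',place(B,v))-[380,280]+.5)*5-.5).round().tolist())
pc=uncrop([(20,350),(285,103),(408,232),(172,495)],380,280,5)
C=rect(110,54,100)
print(fit([('scene',[C[3],C[2],C[1],C[0]],pc[[1,2,3,0]][[1,0,3,2]])],[562,182,2]))
print(((proj('scene',place(C,[562.2,182.5,2]))-[380,280]+.5)*5-.5).round().tolist())
delta(562,182.5,165,175.5)"
```

```text
[[197.0, 306.0], [176.0, 281.0], [323.0, 175.0], [344.0, 198.0], [266.0, 231.0]]
[[206.0, 313.0], [183.0, 291.0], [314.0, 167.0], [337.0, 189.0], [266.0, 231.0]]
(array([562.66193207, 182.13457241,   2.95015865]), array([[ 4.4, -0.1],
       [-0.6, -0.6],
       [ 0. , -0.1],
       [-0.5,  0.6]]))
[[168.0, 497.0], [21.0, 346.0], [287.0, 101.0], [434.0, 235.0]]
t 9.87 ee [567.   33.1 251.3] [ 1.7996e+02 -6.0000e-02 -1.7803e+02] F [0.2 1.  0.8] q6 -89.8
shift m [-0.0003  0.1495  0.0864] turn [ 0.03 -0.06  6.47]
```

```bash
python3 -c "
from h import *
a=cv2.imread('pics/s1.png');b=cv2.imread('pics/top0.png')
def go(im,n,x,y,w,h,k,vs):
  o=cv2.resize(im[y:y+h,x:x+w],None,fx=k,fy=k,interpolation=cv2.INTER_CUBIC)
  for v,c in vs:
    for z in (137.7,103.7):
      p=((proj(n,place(rect(52,8,z),v))-[x,y]+.5)*k-.5).astype(np.int32)
      cv2.polylines(o,[p],True,c if z>110 else tuple(q//2 for q in c),1)
  return o
V=[([562,182.5,-4.5],(0,0,255))]
cv2.imwrite('pics/nut.png',np.hstack([go(a,'scene',400,305,56,50,10,V),go(b,'top',200,210,24,50,10,V)]))"
```

```text
(no output)
```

View pics/nut.png

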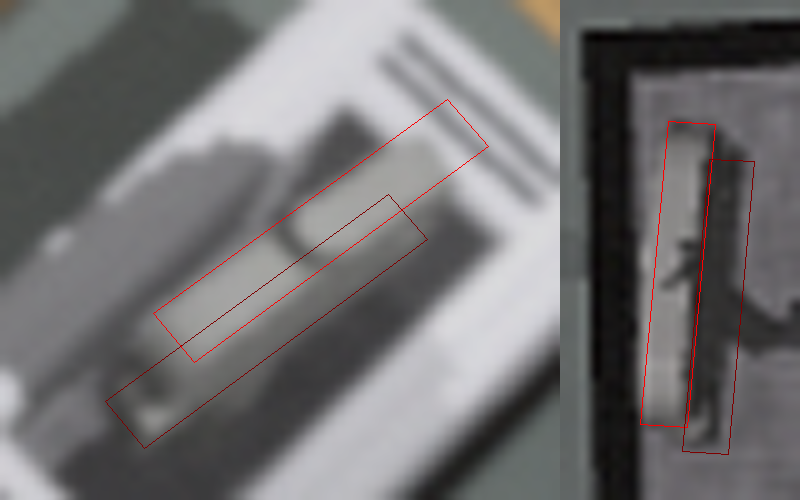

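The top-camera overlay fits the nut at x≈561.5. The scene view puts it about 4 mm further out, with blade top ends near (150,345) and (440,150) against a predicted (174,338) and (468,123). I'll take x≈564, y≈182.5, and line up above it.

send_rows(targets="-0.001 0.02 0 0 0 1 100;-0.002 0.05 0 0 0 3 100;-0.002 0.085 0 0 0 5 100;-0.002 0.115 0 0 0 6.5 100;-0.002 0.14 0.02 0 0 6.5 100;-0.002 0.1495 0.05 0 0 6.5 100;-0.002 0.1495 0.07 0 0 6.5 100;-0.002 0.1495 0.086 0 0 6.5 100;-0.002 0.1495 0.086 0 0 6.5 100;-0.002 0.1495 0.086 0 0 6.5 100;-0.002 0.1495 0.086 0 0 6.5 100")

```text
time_s: 10.78
ee_pos: [564.5, 183.0, 166.8]
ee_rot: [180.0, 0.1, 175.5]
force: [0.4, 1.3, 0.0]
gripper_width: 91.3
gripper_force: 0.0
```

```bash
python3 -c "
from h import *
delta(564,182.5,108,175.5)"
```

```text
t 10.78 ee [564.5 183.  166.8] [1.7997e+02 8.0000e-02 1.7554e+02] F [0.4 1.3 0. ] q6 -68.7
shift m [ 0.0005 -0.0006  0.0588] turn [0.03 0.08 0.04]
```

send_rows(targets="0 0 0.015 0 0 0 100;0 0 0.035 0 0 0 100;0 0 0.05 0 0 0 100;0 0 0.058 0 0 0 100;0 0 0.058 0 0 0 100;0 0 0.058 0 0 0 50;0 0 0.058 0 0 0 30;0 0 0.058 0 0 0 15;0 0 0.058 0 0 0 0;0 0 0.058 0 0 0 0;0 0 0.058 0 0 0 0;0 0 0.058 0 0 0 0", grip_force=12)

```text
time_s: 11.78
ee_pos: [564.1, 182.1, 108.1]
ee_rot: [180.0, 0.0, 175.5]
force: [-0.5, 1.5, -0.6]
gripper_width: 47.7
gripper_force: 0.0
```

send_rows(targets="0 0 0 0 0 0 0;0 0 0 0 0 0 0;0 0 0 0 0 0 0;0 0 0 0 0 0 0;0 0 0 0 0 0 0;0 0 0 0 0 0 0;0 0 0 0 0 0 0;0 0 0 0 0 0 0")

```text
time_s: 12.45
ee_pos: [564.2, 183.6, 107.9]
ee_rot: [179.8, 0.0, 175.4]
force: [-0.9, 4.9, -1.0]
gripper_width: 8.3
gripper_force: 12.0
```

```bash
python3 -c "
from h import *
delta(564,182.5,108,175.5)
from workcell import env
s=env.state();print(s['torque'].round(3),s['gripper_width'],s['gripper_force'])"
```

```text
t 12.45 ee [564.2 183.6 107.9] [1.7984e+02 1.0000e-02 1.7544e+02] F [-0.9  4.9 -1. ] q6 -68.7
shift m [ 0.0001 -0.0011 -0.0001] turn [ 0.16  0.01 -0.06]
[ 0.95  -0.142 -0.079] 8.303173018945047 11.999875608180446
```

send_rows(targets="0 0.0013 0 0 0 2 0;0 0.0013 0.0002 0 0 7 0;0 0.0013 0.0006 0 0 13 0;0 0.0013 0.0009 0 0 19 0;0 0.0013 0.0012 0 0 25 0;0 0.0013 0.0015 0 0 30 0;0 0.0013 0.0017 0 0 35 0;0 0.0013 0.0017 0 0 35 0;0 0.0013 0.0017 0 0 35 0", grip_force=15)

```text
time_s: 13.2
ee_pos: [564.1, 183.6, 106.1]
ee_rot: [180.0, -0.0, 140.6]
force: [0.7, 2.0, -0.8]
gripper_width: 8.1
gripper_force: 15.0
```

```bash
python3 -c "
from h import *
delta(564,183.6,105,105.5)
from workcell import env
s=env.state();print(s['torque'].round(3),s['gripper_width'],s['gripper_force'])"
```

```text
t 13.2 ee [564.1 183.6 106.1] [ 1.7999e+02 -1.0000e-02  1.4060e+02] F [ 0.7  2.  -0.8] q6 -33.7
shift m [ 0.0001 -0.0001  0.0011] turn [ 1.00e-02 -2.00e-02  3.51e+01]
[ 0.425 -0.218 -0.056] 8.094715303021744 15.00013371741261
```

send_rows(targets="0 0 0.0002 0 0 5 0;0 0 0.0005 0 0 11 0;0 0 0.0008 0 0 17 0;0 0 0.0011 0 0 22 0;0 0 0.0013 0 0 26 0;0 0 0.0015 0 0 29 0;0 0 0.0016 0 0 31 0;0 0 0.0016 0 0 31 0;0 0 0.0016 0 0 31 0")

```text
time_s: 13.95
ee_pos: [564.1, 183.6, 104.5]
ee_rot: [180.0, -0.0, 109.6]
force: [-0.4, 2.3, -2.0]
gripper_width: 8.1
gripper_force: 15.0
```

```bash
python3 -c "
from h import *
delta(564,183.6,105,105.5)
from workcell import env
s=env.state();print(s['torque'].round(3),s['gripper_width'],s['gripper_force'])"
```

```text
t 13.95 ee [564.1 183.6 104.5] [ 1.800e+02 -2.000e-02  1.096e+02] F [-0.4  2.3 -2. ] q6 -2.7
shift m [ 0.     -0.0001 -0.0005] turn [ 0.   -0.02  4.1 ]
[ 0.512 -0.136 -0.076] 8.065191899655527 14.999903396192167
```

send_rows(targets="0 0 0.0001 0 0 1 0;0 0 0.0001 0 0 2 0;0 0 0.0001 0 0 3 0;0 0 0.0001 0 0 3 0;0 0 0.0001 0 0 3 0")

```text
time_s: 14.37
ee_pos: [564.1, 183.6, 104.4]
ee_rot: [180.0, -0.0, 106.5]
force: [0.5, 4.1, -2.3]
gripper_width: 8.0
gripper_force: 15.0
```

```bash
python3 -c "
from h import *
delta(564,183.6,105,105.5)
from workcell import env
s=env.state();print(s['torque'].round(3),s['gripper_width'],s['gripper_force'])"
```

```text
t 14.37 ee [564.1 183.6 104.4] [ 1.8000e+02 -2.0000e-02  1.0648e+02] F [ 0.5  4.1 -2.3] q6 0.4
shift m [ 0.0001 -0.0001 -0.0006] turn [ 0.   -0.02  0.98]
[ 0.669 -0.204 -0.008] 8.025340139138864 14.999702919567426
```

send_rows(targets="0 0 0 0 0 1 0;0 0 0 0 0 2 0;0 0 0 0 0 3 0;0 0 0 0 0 3 0;0 0 0 0 0 3 0")

```text
time_s: 14.78
ee_pos: [564.1, 183.5, 104.3]
ee_rot: [-180.0, -0.0, 103.5]
force: [1.5, 4.2, -4.8]
gripper_width: 7.9
gripper_force: 15.0
```

```bash
python3 -c "
from h import *
delta(564,183.6,105,105.5)
from workcell import env
s=env.state();print(s['torque'].round(3),s['gripper_width'],s['gripper_force'])"
```

```text
t 14.78 ee [564.1 183.5 104.3] [-1.8000e+02 -2.0000e-02  1.0347e+02] F [ 1.5  4.2 -4.8] q6 3.4
shift m [ 0.0001 -0.0001 -0.0007] turn [-0.   -0.02 -2.03]
[ 0.842 -0.301 -0.053] 7.945886761190143 14.99962596952173
```

send_rows(targets="0 0 0 0 0 0 40;0 0 0 0 0 0 60;0 0 0 0 0 0 60;0 0 0 0 0 0 60;0 0 -0.01 0 0 0 60;0 0 -0.04 0 0 0 60;0 0 -0.08 0 0 0 60;0 0 -0.11 0 0 0 60;0 0 -0.13 0 0 0 60;0 0 -0.13 0 0 0 60")

```text
time_s: 15.62
ee_pos: [566.7, 184.0, 241.1]
ee_rot: [179.3, -0.0, 103.5]
force: [0.9, -0.8, -0.1]
gripper_width: 55.0
gripper_force: 0.0
```

send_rows(targets="-0.03 0 -0.02 0 0 0 60;-0.07 0 -0.03 0 0 0 60;-0.11 0 -0.03 0 0 0 60;-0.15 0 -0.03 0 0 0 60;-0.19 0 -0.03 0 0 0 60;-0.23 0 -0.03 0 0 0 60;-0.25 0 -0.03 0 0 0 60;-0.25 0 -0.03 0 0 0 60;-0.25 0 -0.03 0 0 0 60")

```text
time_s: 16.37
ee_pos: [622.1, -60.7, 263.9]
ee_rot: [-179.9, -0.0, 103.3]
force: [0.1, 0.0, -0.4]
gripper_width: 54.9
gripper_force: 0.0
```

```bash
python3 -c "
from h import *
from workcell import eyes
delta(564,182.5,108,175.5)
a=eyes.grab_frame('scene')['image'];b=eyes.grab_frame('top')['image']
c=lambda i,x,y,w,h,W,H:cv2.resize(i[y:y+h,x:x+w],(W,H),interpolation=cv2.INTER_CUBIC)
cv2.imwrite('pics/end.png',np.hstack([c(a,380,280,80,100,400,500),c(b,180,190,80,100,400,500)]))"
```

```text
t 16.37 ee [622.1 -60.7 263.9] [-1.7992e+02 -5.0000e-02  1.0335e+02] F [ 0.1  0.  -0.4] q6 -20.0
shift m [ 2.499e-01 -1.000e-04  1.561e-01] turn [-4.000e-02 -9.000e-02 -7.215e+01]
```

View pics/end.png

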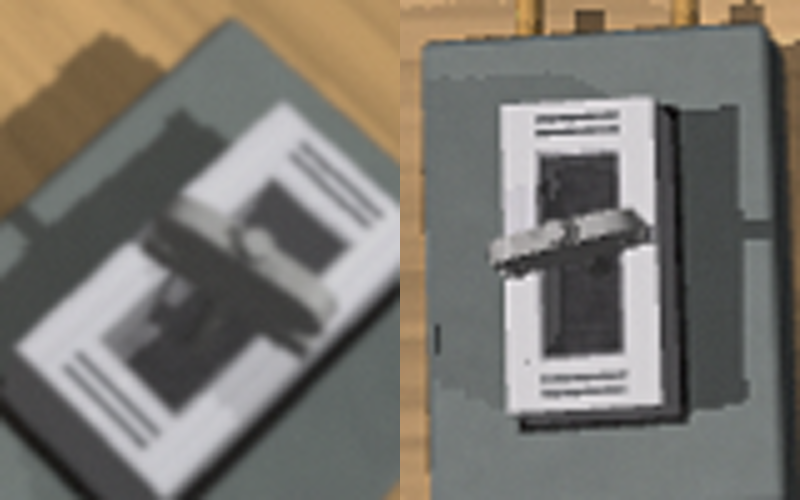

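Both views show the cover flat and square on the pump. The blade lies across the window, its ends at about (497,257) and (645,222) in the right half. That puts the joint near 1.37 rad, past snug, and the arm is clear.

```bash
python3 -c "
from workcell import env
print(env.job_done())"
```

```text
the job is handed in; nothing more can be done
None
```

The job is handed in: the long windowed cover lies flat on the pump along its length, and the wing nut is turned clockwise to about 1.37 rad, past the 1.2 that counts as snug, with the arm clear at about 16 s; the hand-in call returned no verdict.

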